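# Weight a glued sole and wind the dwell timer

## Task

A glued shoe sole lies under the press plate with the green tin on top as a first weight: set the blue tin gently and squarely on the green tin, then the red tin gently and squarely on the blue one, so that the three make one straight column on the plate. Then wind the clockwork timer's brass key clockwise, turn by turn, until it is fully wound against its stop, let go of it, and start the timer by swinging its red-tipped lever all the way over, away from the key. Leave everything else on the bench where it is.

Things in the scene. Friction and masses are not known exactly. Their poses are not given: they have to be found in the camera images.
- press: press stand, fixed to the bench: wooden base 200 mm (its x axis) x 130 mm x 15 mm, on it a brown leather sole and a steel plate 150 x 85 mm (x, y). Origin at the centre of the base's underside, on the bench; total height 37 mm
- press_top (a point): centre of the top face of the press stand's steel plate, 37 mm above the bench; the green tin stands here, its long axis within about 3 degrees of this x axis
- tin_green: closed rectangular sheet-metal tin of tacks, green with a steel seam line and a paper label on its flat lid, 110 mm long (its x axis) x 56 mm wide (its y axis) x 48 mm high, 0.5 to 0.8 kg; origin at the centre of its underside; upright, z up. It stands loose on the press plate and must stay there
- tin_blue: closed rectangular sheet-metal tin of tacks, blue with a steel seam line and a paper label on its flat lid, 110 mm long (its x axis) x 56 mm wide (its y axis) x 48 mm high, 0.5 to 0.8 kg; origin at the centre of its underside; upright, z up. It stands on the bench; goes directly onto the green tin
- tin_red: closed rectangular sheet-metal tin of tacks, red with a steel seam line and a paper label on its flat lid, 110 mm long (its x axis) x 56 mm wide (its y axis) x 48 mm high, 0.5 to 0.8 kg; origin at the centre of its underside; upright, z up. It stands on the bench; goes directly onto the blue tin
- tin_white: closed rectangular sheet-metal tin of tacks, white with a steel seam line and a paper label on its flat lid, 110 mm long (its x axis) x 56 mm wide (its y axis) x 48 mm high, 0.5 to 0.8 kg; origin at the centre of its underside; upright, z up. A spare that stands on the bench: leave it alone
- timer: clockwork timer, fixed to the bench: white case 246 mm long (its x axis) x 136 mm wide x 45 mm high with a black foot. Origin at the centre of its underside. On its deck along its x axis: the brass key at x = -65 mm, a small black dial with an orange needle at x = 3 mm, and the lever's grey block (70 x 50 mm, 25 mm high) at x = +75 mm
- key_grip (a point): centre of the key's grip, on its vertical turning axis, 79 mm above the bench. The key is a brass butterfly wing: upright flat plate 12 mm thick (its y axis), 68 mm long with rounded ends (its x axis), from 59 to 93 mm above the bench, on a stem; the deck under it is at 45 to 51 mm. The x axis of this point runs along the wing and turns with it
- key (a joint): turn of the key in rad, growing clockwise seen from above: 0 run down, 5.8 fully wound against a hard stop; at 0 the wing lies along the timer's x axis. It starts between 0.2 and 0.8. A ratchet-like brake holds it wherever it is let go; turning takes 0.16 N m at first and 0.29 N m near the stop. The dial's needle turns clockwise half as far, from the red mark (run down) to the green mark (fully wound)
- lever (a joint): start lever in rad: 0 leaning towards the key (off, where it starts), 1.0 all the way over, away from the key (started). It swings towards the timer's +x, against light friction of 0.06 N m, and stays where it is left. Pivot 67 mm above the bench at timer x = 75 mm, y = 0; it leans 0.5 rad off vertical at either end
- lever_tip (a point): centre of the lever's red ball, 26 mm in diameter, 60 mm from the pivot on a steel rod 10 mm in diameter; 120 mm above the bench at either end of its swing
- last: yellow plastic shoe last, 200 mm long, 87 mm high, origin under its middle: leave it alone
- polish: brown jar of polish with a red cap, 70 mm in diameter, 45 mm high, origin under its centre: leave it alone
- heel: brown leather heel block about 70 mm wide, 30 mm high, origin on its underside: leave it alone
- brush: flat brush 200 mm long lying on the bench, origin under its middle: leave it alone
Mind the look-alikes: they are no part of the job. Of the things like the tin_red, leave any that is purple; of the rest the smaller one is meant.

How it is judged (in metres and radians):
On the way, in this order (a step that is already met when the one before it is completed fails the run):
1. the blue tin stands squarely on the green tin, let go (x of tin_blue in the frame of tin_green between -0.01 and 0.01 m and y of tin_blue in the frame of tin_green between -0.01 and 0.01 m and z of tin_blue in the frame of tin_green between 0.044 and 0.052 m and angle between the x axis of tin_blue and the x axis of tin_green, either way round below 0.16 rad and contact force between tin_blue and the fingers below 0.3 N and linear speed of tin_blue below 0.03 m/s), for 0.2 s.
2. the red tin stands squarely on the blue tin, let go (x of tin_red in the frame of tin_blue between -0.01 and 0.01 m and y of tin_red in the frame of tin_blue between -0.01 and 0.01 m and z of tin_red in the frame of tin_blue between 0.044 and 0.052 m and angle between the x axis of tin_red and the x axis of tin_blue, either way round below 0.16 rad and x of tin_blue in the frame of tin_green between -0.01 and 0.01 m and y of tin_blue in the frame of tin_green between -0.01 and 0.01 m and z of tin_blue in the frame of tin_green between 0.044 and 0.052 m and angle between the x axis of tin_blue and the x axis of tin_green, either way round below 0.16 rad and contact force between tin_red and the fingers below 0.3 N and linear speed of tin_red below 0.03 m/s), for 0.2 s.
3. the key is wound to its stop (within 0.25 rad) and let go (value of joint key above 5.55 rad and contact force between key and the fingers below 0.3 N), for 0.2 s.
4. the lever is all the way over (within 0.15 rad) (value of joint lever above 0.85 rad), for 0.2 s.
At the end, for the whole second after the job is handed in: green tin on the press plate (centre within 15 mm in x and y), blue tin on it and red tin on the blue one (each centred within 10 mm in x and y and lined up within 9 degrees with the tin below), all at rest; key at 5.55 rad or more (stop 5.8); lever at 0.85 rad or more (end 1.0) (x of tin_green in the frame of press_top between -0.015 and 0.015 m and y of tin_green in the frame of press_top between -0.015 and 0.015 m and z of tin_green in the frame of press_top between -0.004 and 0.004 m and angle between the x axis of tin_green and the x axis of press_top, either way round below 0.16 rad and x of tin_blue in the frame of tin_green between -0.01 and 0.01 m and y of tin_blue in the frame of tin_green between -0.01 and 0.01 m and z of tin_blue in the frame of tin_green between 0.044 and 0.052 m and angle between the x axis of tin_blue and the x axis of tin_green, either way round below 0.16 rad and x of tin_red in the frame of tin_blue between -0.01 and 0.01 m and y of tin_red in the frame of tin_blue between -0.01 and 0.01 m and z of tin_red in the frame of tin_blue between 0.044 and 0.052 m and angle between the x axis of tin_red and the x axis of tin_blue, either way round below 0.16 rad and linear speed of each of tin_green, tin_blue, tin_red below 0.02 m/s and value of joint key above 5.55 rad and value of joint lever above 0.85 rad); the robot touches nothing.
It fails at once if a bystander is moved by more than 30 mm (distance of any of tin_white, last, polish, heel, brush from where it was at the start of the episode above 0.03 m).
It fails at once if a tin is dropped onto the column: let go while still over 12 mm above its place ((horizontal distance between tin_blue and tin_green below 0.05 m and z of tin_blue in the frame of tin_green between 0.06 and 0.3 m and contact force between tin_blue and the fingers below 0.1 N) or (horizontal distance between tin_red and tin_blue below 0.05 m and z of tin_red in the frame of tin_blue between 0.06 and 0.3 m and contact force between tin_red and the fingers below 0.1 N)).
It also fails if it takes over 72 s, if anything falls off the work surface, if the arm or the gripper's body presses on something with over 40 N, if the wrist force passes 120 N, or if a joint passes its speed limit or range.

## Robot

A 6-joint arm with a two-finger parallel gripper is mounted at the origin on the work surface. World frame = base frame: x ahead of the robot, y to its left, z up, the work surface at z = 0. Lengths are in mm, angles in degrees, forces in N, time in s.
With the tool pointing down it reaches from about 325 to 925 mm from the base axis. Payload 3.1 kg.
Tool frame: the origin (TCP) lies at the very end of the fingers, on their centre line; the grasp point (between the pads) lies 19 mm behind it; z points along the fingers, x is the direction in which the jaws open and shut, and the axes are right-handed (so a half turn about z gives the same grasp; the last joint's range is limited). The gripper opens to 85 mm and grips with 20 to 120 N. Pads are 22 mm wide; open, the fingers measure 114 mm over their backs; the gripper's body (76 mm by 85 mm) begins 54 mm behind the grasp point. The pads swing forward as they close: fully open they stand 13 mm farther back than shut.
Start: joints at [64.045, 12.427, 92.441, -0, 75.132, -6.429], TCP at [208.883, 589.073, 231.3] pointing down, gripper open.
Joint ranges: [-157.48, 157.48], [-44.54, 120.13], [17.64, 146.25], [-64.5, 244.5], [7.68, 150.69], [-147.95, 147.95]. Speed limits (degrees/s): [159.86, 159.86, 180, 180, 180, 180].

## Interface

Orientations are given as [roll, pitch, yaw] about the fixed x, y, z axes, in that order (R = Rz(yaw) Ry(pitch) Rx(roll)).
In Python, from station import bot, viewer, close_job, models gives the robot as it stands.
- The arm moves only by the shell command python3 -m jog 'ROWS' [FORCE]. ROWS is JSON, one flat list of numbers, 7 for each row, row after row: the closure, from 0 (fully open) to 1 (shut), then the shift along the tool's x, y, z in mm, then the turn, a rotation vector about the tool's x, y, z in rad. A call has 1 to 12 rows; each row is the pose to reach, as a shift and turn from the pose measured when the call began, along the tool's axes at that moment; what a row does not reach only later rows make up. A row lasts 1/10 s, in which the tool goes at most 50 mm and 8.59 degrees, less where a joint would pass 70% of its speed; a pose out of reach is approached as far as the arm can. A call with a gripper value outside its range is refused whole. The fingers move at their own pace and stop on an object; FORCE is the grip in N (left out, the last holds). Time passes only in rows, so rows that repeat a pose let the fingers close. It gives the time, the measured TCP pose, the force and the opening at its end, in the units of the state.
- bot.read_state(): the state, without advancing time (a new reading comes with each control period).
- viewer.snapshot(name): name is "side" or "top" or "wrist"; returns a dict with "pixels" (480x640x3 uint8, blue, green, red), "z_map" (480x640 float32, mm along the optical axis (not along the pixel's ray), 0 where there is no reading), "intrinsics" (3x3 intrinsics, pixels), "D" ([k1, k2, p1, p2, k3] as OpenCV has them; the pictures are not rectified), "R" (3x3) and "t" (3): a world point X has camera coordinates R X + t. Camera axes: x right, y down, z forward; pixel columns grow to the right and rows downward; lengths in mm; the calibration is good to about 2 mm. A picture is of the moment at which its call begins.
- close_job(): hands the job in, once; it reports no verdict.
Trained networks look in a picture, given as the dict that the camera call returned (one of the last four; its "shot" number tells which), for a name from the list of things; names that differ only in an ending like _2 or _b are one class to them, and where a whole thing is asked for, a point or a joint stands for the part that bears it (a point fixed in the world has none). Each returns a list of dicts, best first, with "score" (0 to 1); they miss things now and then, are a little off and sometimes report something else, mostly with a low value. They report only what shows in the picture. A call takes as long as a camera call. They do not tell look-alikes from the thing itself.
- models.spot_in(query, picture): "point" ([x, y, z] in mm, in world coordinates, good to about 4 mm: the middle of the surface that is visible of it).
- models.pinpoint(query, picture): "point" ([x, y, z] in mm, in world coordinates, good to about 4 mm: a listed point, or the origin of a listed thing).
The state is a dict: "time": time; "q": joint angles; "qd": joint speeds; "effort": joint torques, N m; "eef_pos": TCP position; "eef_rot": TCP orientation; "force": force on the tool from outside, world axes, zero at the start; "ft_torque": the same for the moment, N m; "gripper_width": opening from 0.0 (shut) to 1.0 (fully open).
Only numpy, scipy, OpenCV 4.12 (cv2) and the standard library are available. Lean on these libraries where they do the work, as an engineer would, in place of code of your own. Each camera call takes 0.05 s, during which the arm holds its last target.

## Working session

There is one attempt and no reset: what is moved stays moved. The work goes in short steps, Python scripts to look and compute and a shell command to move; the robot and the scene stay as the last step left them, time stands still between calls to the robot, and variables do not carry over. Pictures are saved under pics/ and viewed, and the job is handed in when it is done.

```bash
ls; mkdir -p pics; python3 - <<'E'
from station import bot, viewer, models
import cv2
print(bot.read_state())
for n in ("top","side","wrist"):
    p=viewer.snapshot(n); cv2.imwrite(f"pics/{n}0.png",p["pixels"]); print(n,p["intrinsics"],p["R"],p["t"],p["D"])
E
```

```text
pics
{'time': 0.0, 'q': array([ 6.40434369e+01,  1.24783748e+01,  9.25282293e+01, -1.11503278e-03,
        7.51334103e+01, -6.42800310e+00]), 'qd': array([-0.04175928, -0.09908795, -0.00258829,  0.08710878,  0.00948359,
       -0.08164651]), 'effort': array([ 1.47471925e-03, -3.96871412e+01, -3.03842175e+01,  3.70881412e-05,
        9.86387255e-03,  6.92233982e-06]), 'eef_pos': array([208.53984673, 588.31162371, 229.95305574]), 'eef_rot': array([-1.79985395e+02,  1.39254730e-01,  7.04717452e+01]), 'force': array([ 1.26849845,  1.12994885, -1.00123709]), 'ft_torque': array([-0.01312422,  0.00563914,  0.02664741]), 'gripper_width': 1.0012375053885967}
top [[590.1075323    0.         325.57410555]
 [  0.         590.1075323  247.4609526 ]
 [  0.           0.           1.        ]] [[ 0.01828827 -0.99983225  0.00100603]
 [-0.98118772 -0.01814063 -0.19220192]
 [ 0.19218792  0.00252794 -0.98135489]] [  -5.29484696  550.07290795 1223.96943876] [-0.04952621  0.          0.          0.          0.        ]
side [[437.81101079   0.         321.90809847]
 [  0.         437.81101079 241.13654696]
 [  0.           0.           1.        ]] [[-0.98828673 -0.15259935  0.00166777]
 [-0.08227846  0.52359637 -0.84798413]
 [ 0.12852859 -0.83818869 -0.53001899]] [529.7855142  128.78101067 762.70879569] [-0.03124054  0.          0.          0.          0.        ]
wrist [[339.46913587   0.         314.43536618]
 [  0.         339.46913587 242.27246624]
 [  0.           0.           1.        ]] [[ 0.33377514  0.94265142 -0.00156551]
 [ 0.90298062 -0.31925085  0.28758458]
 [ 0.27059222 -0.09740221 -0.95775396]] [-624.46669632  -38.01670261  379.20141566] [0.00898723 0.         0.         0.         0.        ]
```

View pics/top0.png

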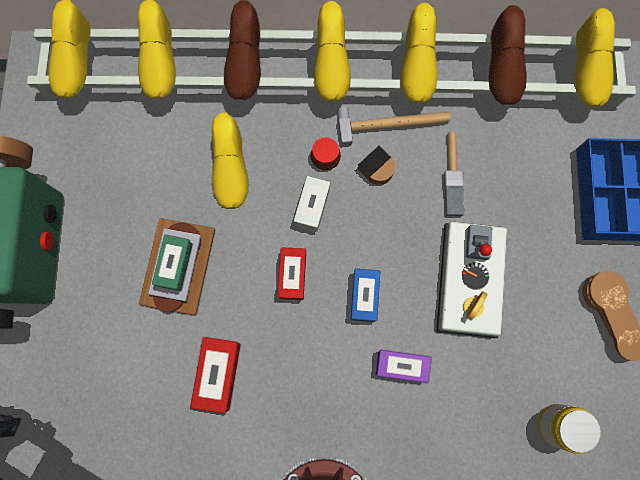

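View pics/side0.png

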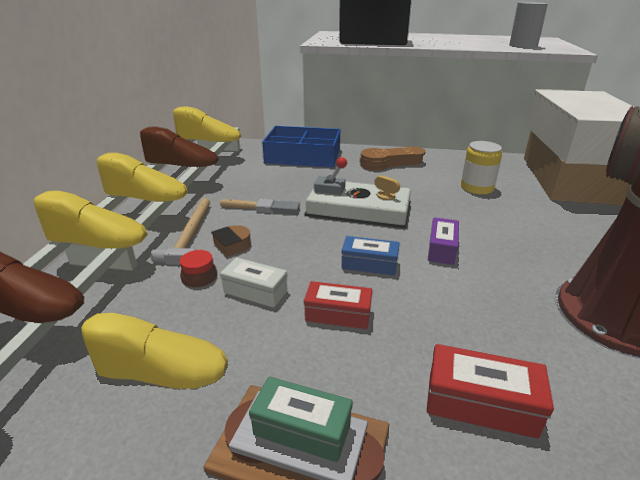

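```bash
python3 - <<'E'
from station import bot, viewer, models
import cv2
p=viewer.snapshot("top")
for q in ["tin_red","tin_blue","tin_green","tin_white","press_top","timer","key_grip","lever_tip","polish","heel","brush","last"]:
    for d in models.pinpoint(q,p): print(q,[round(float(x)) for x in d["point"]],round(d["score"],2))
E
```

```text
tin_red [497, 78, 0] 0.84
tin_red [278, 232, 0] 0.78
tin_red [492, -318, 4] 0.7
tin_red [301, -160, -2] 0.57
tin_blue [455, -83, 2] 0.83
tin_blue [657, 36, -1] 0.72
tin_green [510, 338, 36] 0.78
tin_white [655, 35, -1] 0.82
press_top [512, 339, 38] 0.68
press_top [658, 34, -1] 0.24
timer [494, -320, 1] 0.62
timer [745, -115, 0] 0.39
key_grip [427, -315, 78] 0.77
lever_tip [538, -326, 120] 0.5
polish [779, 9, 1] 0.88
brush [738, -283, 0] 0.62
last [753, 232, -2] 0.62
```

```bash
cat > h.py <<'E'
import numpy as np, cv2
from station import bot, viewer, models
def cloud(p):
    z=p["z_map"]; v,u=np.mgrid[0:480,0:640]
    un=cv2.undistortPoints(np.stack([u.ravel(),v.ravel()],1).astype(np.float64).reshape(-1,1,2),p["intrinsics"],p["D"]).reshape(480,640,2)
    c=np.dstack([un[...,0]*z,un[...,1]*z,z])
    w=(c-p["t"])@p["R"]; w[z<=0]=np.nan
    return w
def rect(w,cen,zlo,zhi,rad=80):
    m=(np.hypot(w[...,0]-cen[0],w[...,1]-cen[1])<rad)&(w[...,2]>zlo)&(w[...,2]<zhi)
    n,lab,st,_=cv2.connectedComponentsWithStats(m.astype(np.uint8))
    if n<2: return None
    i=1+np.argmax(st[1:,4]); q=w[lab==i]
    (c,s,a)=cv2.minAreaRect(q[:,:2].astype(np.float32))
    if s[0]<s[1]: s=s[::-1]; a+=90
    a=(a+90)%180-90
    return [round(float(x),1) for x in (*c,*s,a,np.median(q[:,2]),len(q))]
def st():
    s=bot.read_state(); print("t",s["time"],"p",s["eef_pos"].round(1),"r",s["eef_rot"].round(2),"f",s["force"].round(1),"w",round(s["gripper_width"],3),"q",s["q"].round(1))
E
python3 - <<'E'
from h import *
for n in ("top","side"):
    p=viewer.snapshot(n); w=cloud(p)
    for k,c,z in [("red",(497,78),48),("blue",(455,-83),48),("green",(510,338),85),("white",(656,35),48)]:
        print(n,k,rect(w,c,z-8,z+8))
    print("plate",rect(w,(510,338),28,42,110))
    print("case",rect(w,(494,-320),38,55,150))
    print("key",rect(w,(427,-317),75,105,60))
    print("ball",rect(w,(540,-320),105,145,60))
E
```

```text
top red [495.7, 77.8, 110.4, 56.2, -1.9, 46.9, 1303.0]
top blue [450.9, -82.4, 110.1, 56.2, -3.4, 47.1, 1332.0]
top green [508.4, 331.2, 111.0, 58.1, -11.0, 83.8, 1360.0]
top white [655.0, 37.7, 111.1, 56.5, -14.4, 47.1, 1219.0]
plate [510.1, 336.2, 158.2, 86.3, -8.9, 35.7, 1045.0]
case [492.3, -319.1, 241.2, 130.4, -5.4, 44.1, 5338.0]
key [427.3, -312.9, 65.6, 12.6, -29.9, 90.1, 195.0]
ball [538.2, -323.3, 24.3, 22.1, 33.3, 127.6, 118.0]
side red [496.8, 79.5, 109.9, 57.9, -1.7, 47.4, 1559.0]
side blue [452.3, -79.8, 109.3, 59.3, -3.4, 47.6, 1000.0]
side green [509.3, 333.7, 109.4, 57.0, -9.6, 84.6, 4143.0]
side white [655.7, 39.5, 109.3, 58.4, -13.6, 47.3, 1261.0]
plate [512.0, 337.2, 150.2, 85.5, -9.3, 36.6, 3805.0]
case [494.0, -316.0, 240.0, 129.8, -5.3, 44.9, 1991.0]
key [429.3, -310.5, 67.6, 15.3, -30.5, 85.1, 208.0]
ball [539.9, -318.7, 24.0, 19.3, 4.0, 122.5, 104.0]
```

```bash
cat >> h.py <<'E'
from scipy.spatial.transform import Rotation as Ro
def goal(x,y,z,yaw):
    s=bot.read_state(); R=Ro.from_euler("xyz",s["eef_rot"],degrees=True); G=Ro.from_euler("xyz",[180,0,yaw],degrees=True)
    d=R.inv().apply(np.array([x,y,z])-s["eef_pos"]); r=(R.inv()*G).as_rotvec()
    print("shift",d.round(1),"len",round(float(np.linalg.norm(d))),"turn",r.round(4))
E
python3 - <<'E'
from h import *
goal(451.7,-81,180,86.6)
E
```

```text
shift [-550.4  452.8   51.3] len 715 turn [-0.000e+00  1.000e-04 -2.815e-01]
```

```bash
python3 -m jog '[0,-550.4,452.8,51,0,0,-0.2815, 0,-550.4,452.8,51,0,0,-0.2815, 0,-550.4,452.8,51,0,0,-0.2815, 0,-550.4,452.8,51,0,0,-0.2815, 0,-550.4,452.8,51,0,0,-0.2815, 0,-550.4,452.8,51,0,0,-0.2815, 0,-550.4,452.8,51,0,0,-0.2815, 0,-550.4,452.8,51,0,0,-0.2815, 0,-550.4,452.8,51,0,0,-0.2815, 0,-550.4,452.8,51,0,0,-0.2815, 0,-550.4,452.8,51,0,0,-0.2815, 0,-550.4,452.8,51,0,0,-0.2815]'; python3 -c "
from h import *
st();goal(451.7,-81,180,86.6)"
```

```text
time: 2.1
eef_pos: [413.3, 24.4, 189.0]
eef_rot: [179.9, -0.0, 86.6]
force: [2.0, 0.4, 0.5]
gripper_width: 0.997
t 2.1 p [413.3  24.4 189. ] r [ 1.7989e+02 -1.0000e-02  8.6580e+01] f [2.  0.4 0.5] w 0.997 q [ -6.4 -12.4 122.    0.   70.3 -93. ]
shift [-102.9   44.6    9. ] len 112 turn [ 0.002  -0.0002 -0.0003]
```

```bash
python3 -m jog '[0,-50,22,4,0,0,0, 0,-103,45,9,0,0,0, 0,-103,45,9,0,0,0, 0,-103,45,9,0,0,0, 0,-103,45,9,0,0,0]'; python3 -c "
from h import *
p=viewer.snapshot('wrist'); cv2.imwrite('pics/w1.png',p['pixels']); w=cloud(p)
print(rect(w,(452,-81),38,56)); print(rect(w,(496,78.5),38,56))
st();goal(451.7,-81,14,86.6)"
```

```text
time: 2.6
eef_pos: [451.6, -80.4, 179.8]
eef_rot: [179.9, -0.1, 86.6]
force: [-0.6, 0.6, -0.0]
gripper_width: 1.004
[451.6, -81.4, 108.9, 56.1, -3.5, 48.6, 8411.0]
[496.3, 78.2, 109.9, 57.0, -1.7, 48.7, 8224.0]
t 2.65 p [451.6 -79.9 179.8] r [ 1.7993e+02 -7.0000e-02  8.6630e+01] f [-1.1  0.6 -0.9] w 0.998 q [-1.890e+01 -5.400e+00  1.170e+02  1.000e-01  6.830e+01 -1.055e+02]
shift [ -1.3   0.  165.8] len 166 turn [ 0.0011 -0.0011  0.0006]
```

View pics/w1.png

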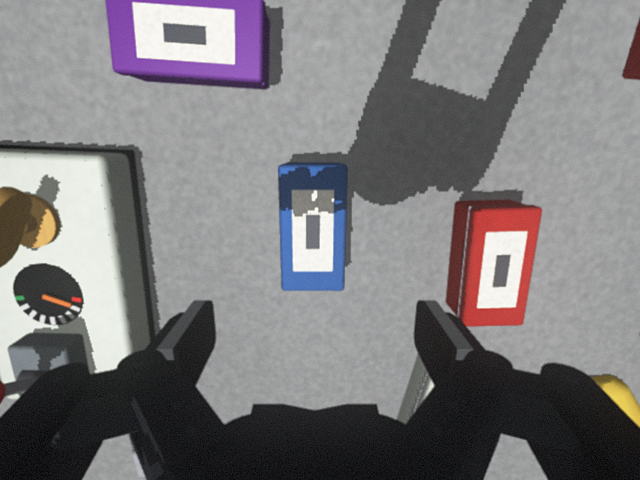

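The wrist view shows the blue tin at pixel (313,228) between the finger lines, and the red one at (500,265). Its measured centre agrees with the other cameras, so I'll descend and grip.

```bash
python3 -m jog '[0,-1,0,45,0,0,0, 0,-1,0,90,0,0,0, 0,-1,0,125,0,0,0, 0,-1,0,150,0,0,0, 0,-1,0,166,0,0,0, 0,-1,0,166,0,0,0, 1,-1,0,166,0,0,0, 1,-1,0,166,0,0,0, 1,-1,0,166,0,0,0, 1,-1,0,166,0,0,0, 1,-1,0,166,0,0,0]' 60; python3 -c "
from h import *
st()"
```

```text
time: 3.75
eef_pos: [453.6, -81.4, 15.9]
eef_rot: [179.7, 0.0, 86.7]
force: [-1.6, 0.8, 6.6]
gripper_width: 0.647
t 3.75 p [453.6 -81.4  15.9] r [1.7973e+02 1.0000e-02 8.6700e+01] f [-1.6  0.8  6.6] w 0.647 q [-1.890e+01  1.050e+01  1.218e+02  1.000e-01  4.740e+01 -1.057e+02]
```

```bash
python3 -m jog '[1,0,0,0,0,0,0, 1,0,0,-5,0,0,0, 1,0,0,-20,0,0,0, 1,0,0,-45,0,0,0, 1,0,0,-80,0,0,0, 1,0,0,-120,0,0,0, 1,0,0,-155,0,0,0, 1,0,0,-180,0,0,0, 1,0,0,-200,0,0,0, 1,0,0,-210,0,0,0, 1,0,0,-210,0,0,0]' 70; python3 -c "
from h import *
st(); goal(511,333,225,79.8)
p=viewer.snapshot('side'); cv2.imwrite('pics/s1.png',p['pixels']); w=cloud(p)
s=bot.read_state()['eef_pos']
for zc in (33,):
  print(rect(w,s,s[2]+zc-8,s[2]+zc+8))
"
```

```text
time: 4.85
eef_pos: [452.7, -81.2, 226.3]
eef_rot: [179.7, 0.0, 86.7]
force: [0.1, -0.8, -7.2]
gripper_width: 0.64
t 4.85 p [452.7 -81.2 226.3] r [1.7965e+02 2.0000e-02 8.6690e+01] f [ 0.1 -0.8 -7.2] w 0.64 q [-1.900e+01 -8.400e+00  1.144e+02  1.000e-01  7.360e+01 -1.057e+02]
shift [416.9  34.3   1.3] len 418 turn [6.100e-03 1.000e-04 1.202e-01]
[451.8, -75.5, 109.6, 76.9, -3.5, 258.2, 889.0]
```

View pics/s1.png

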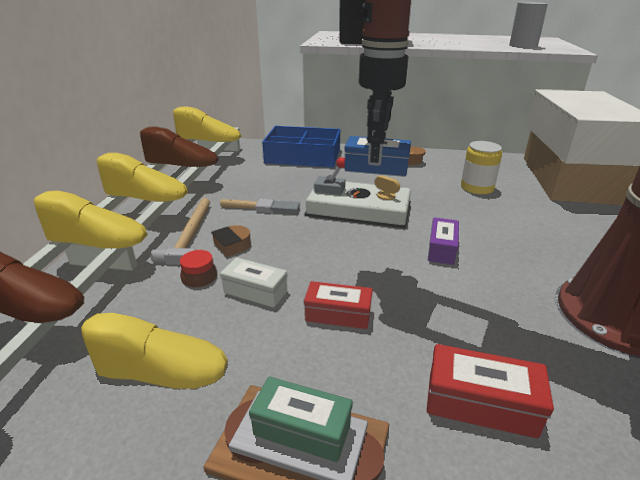

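Blue tin is held level (side view, at (378,155)). Moving over the green tin.

```bash
python3 -m jog '[1,20,2,0,0,0,0, 1,55,5,0,0,0,0.02, 1,95,8,0,0,0,0.04, 1,140,12,0,0,0,0.06, 1,185,15,0,0,0,0.07, 1,230,19,0,0,0,0.08, 1,275,23,0,0,0,0.1, 1,320,26,0,0,0,0.12, 1,360,30,0,0,0,0.12, 1,390,32,0,0,0,0.12, 1,410,34,0,0,0,0.12, 1,416.5,34,0,0.006,0,0.12]'; python3 -c "
from h import *
st(); goal(510.2,332.5,150,79.8)
"
```

```text
time: 6.1
eef_pos: [508.1, 334.5, 221.6]
eef_rot: [-179.6, 0.1, 80.0]
force: [-1.1, 0.2, -7.2]
gripper_width: 0.64
t 6.1 p [508.1 334.5 221.6] r [-1.7958e+02  1.2000e-01  7.9960e+01] f [-1.1  0.2 -7.2] w 0.64 q [ 26.7  11.1  95.    0.2  74.2 -53.3]
shift [-1.5  2.9 71.6] len 72 turn [-0.0073  0.002   0.0027]
```

```bash
python3 -m jog '[1,-1,2,15,-0.006,0,0, 1,-1.5,2.5,35,-0.007,0.002,0.002, 1,-1.5,2.5,55,-0.007,0.002,0.002, 1,-1.5,2.5,70,-0.007,0.002,0.002, 1,-1.5,2.5,80,-0.007,0.002,0.002, 1,-1.5,2.5,80,-0.007,0.002,0.002]'; python3 -c "
from h import *
for n in ('side','top'):
  p=viewer.snapshot(n); cv2.imwrite('pics/%s2.png'%n,p['pixels']); w=cloud(p)
  s=bot.read_state()['eef_pos']
  print(rect(w,s,s[2]+25,s[2]+39)); 
  if n=='side': print('gr',rect(w,s,77,93))
  x=cv2.cvtColor(p['pixels'],cv2.COLOR_BGR2HSV); 
st(); goal(510.2,332.5,101,79.8)
"
```

```text
time: 6.7
eef_pos: [508.0, 331.2, 138.7]
eef_rot: [-179.7, 0.2, 79.8]
force: [-0.1, -0.6, -7.6]
gripper_width: 0.645
[480.6, 339.3, 75.3, 56.4, 81.6, 171.1, 2389.0]
gr [509.5, 333.9, 109.5, 56.2, -9.8, 84.4, 2771.0]
[543.5, 318.9, 48.3, 34.9, 74.7, 171.0, 241.0]
t 6.8 p [510.1 332.4 141.8] r [-1.800e+02 -1.000e-02  7.982e+01] f [-0.3  0.1 -7.3] w 0.642 q [ 26.5  15.6  98.8   0.   65.6 -53.3]
shift [ 0.1  0.1 40.8] len 41 turn [-0.     -0.0001  0.0004]
```

View pics/side2.png

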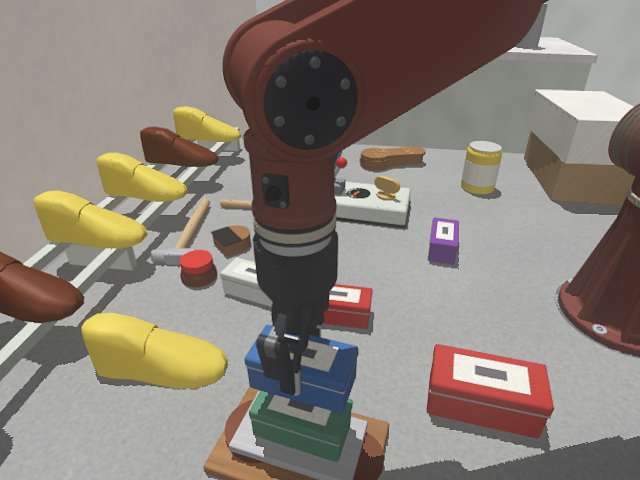

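View pics/top2.png

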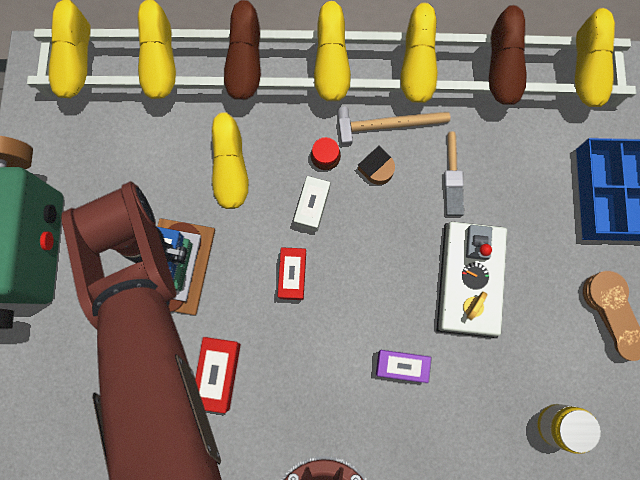

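```bash
python3 -c "
from h import *
p=viewer.snapshot('side'); w=cloud(p); x=cv2.cvtColor(p['pixels'],cv2.COLOR_BGR2HSV)
a=np.radians(-9.9); e=np.array([np.cos(a),np.sin(a)]); f=np.array([-e[1],e[0]])
near=np.hypot(w[...,0]-509,w[...,1]-332)<90
for k,h0,h1,z in (('blue',100,125,(166,176)),('green',60,95,(78,90)),('bface',100,125,(135,160)),('gface',60,95,(45,75))):
  m=near&(x[...,0]>h0)&(x[...,0]<h1)&(x[...,1]>80)&(w[...,2]>z[0])&(w[...,2]<z[1])
  q=w[m][:,:2]; print(k,len(q),np.percentile(q@e,[.5,99.5]).round(1),np.percentile(q@f,[.5,50,99.5]).round(1))
"
```

```text
blue 1777 [389.3 497.4] [388.4 429.7 443.9]
green 767 [391.  497.8] [390.9 438.7 444.3]
bface 1229 [390.1 495.9] [394.4 441.7 443.2]
gface 556 [391.  476.1] [396.9 442.2 443.6]
```

```bash
python3 -m jog '[1,0,0.5,10,0,0,0, 1,0,0.5,20,0,0,0, 1,0,0.5,28,0,0,0, 1,0,0.5,34,0,0,0, 1,0,0.5,37,0,0,0, 1,0,0.5,38,0,0,0, 1,0,0.5,38,0,0,0]'; python3 -c "
from h import *
st(); goal(510.2,332.5,101,79.8)
"
```

```text
time: 7.55
eef_pos: [511.2, 332.8, 104.6]
eef_rot: [179.9, -0.1, 79.8]
force: [0.5, -0.1, -7.5]
gripper_width: 0.647
t 7.55 p [511.2 332.8 104.6] r [ 1.7992e+02 -7.0000e-02  7.9830e+01] f [ 0.5 -0.1 -7.5] w 0.647 q [ 26.5  18.3  99.8   0.   61.8 -53.4]
shift [-0.5 -1.   3.6] len 4 turn [ 0.0014 -0.0011  0.0005]
```

```bash
python3 -m jog '[1,0,0,1,0,0,0, 1,0,0,2,0,0,0, 1,0,0,2.5,0,0,0, 1,0,0,2.5,0,0,0]'; python3 -c "
from h import *
st()
"
```

```text
time: 7.95
eef_pos: [511.2, 332.8, 102.1]
eef_rot: [179.9, -0.1, 79.8]
force: [0.8, -0.6, -6.2]
gripper_width: 0.646
t 7.95 p [511.2 332.8 102.1] r [ 1.7992e+02 -6.0000e-02  7.9830e+01] f [ 0.8 -0.6 -6.2] w 0.646 q [ 26.5  18.4  99.9   0.   61.5 -53.4]
```

```bash
python3 -m jog '[1,0,0,0.7,0,0,0, 1,0,0,1.4,0,0,0, 1,0,0,1.4,0,0,0]'; python3 -c "
from h import *
st()
"
```

```text
time: 8.25
eef_pos: [511.3, 332.9, 101.1]
eef_rot: [179.9, -0.1, 79.8]
force: [0.0, -0.7, -5.6]
gripper_width: 0.644
t 8.25 p [511.3 332.9 101.1] r [ 1.7991e+02 -7.0000e-02  7.9830e+01] f [ 0.  -0.7 -5.6] w 0.644 q [ 26.5  18.5  99.9   0.   61.4 -53.4]
```

```bash
python3 -m jog '[1,0,0,1,0,0,0, 1,0,0,1.5,0,0,0, 1,0,0,1.5,0,0,0]'; python3 -c "
from h import *
st()
"
```

```text
time: 8.55
eef_pos: [511.3, 332.9, 101.0]
eef_rot: [179.9, -0.0, 79.8]
force: [-4.9, -0.9, 2.4]
gripper_width: 0.646
t 8.55 p [511.3 332.9 101. ] r [ 1.7992e+02 -5.0000e-02  7.9830e+01] f [-4.9 -0.9  2.4] w 0.646 q [ 26.5  18.6  99.9  -0.   61.4 -53.3]
```

Seated (net force change of about 10 N). Releasing gradually and lifting.

```bash
python3 -m jog '[0.3,0,0,0,0,0,0, 0.2,0,0,0,0,0,0, 0,0,0,0,0,0,0, 0,0,0,0,0,0,0, 0,0,0,0,0,0,0, 0,0,0,-10,0,0,0, 0,0,0,-40,0,0,0, 0,0,0,-80,0,0,0, 0,0,0,-120,0,0,0, 0,0,0,-150,0,0,0, 0,0,0,-150,0,0,0]'; python3 -c "
from h import *
st(); goal(496.3,78.6,180,88.2)
p=viewer.snapshot('wrist'); cv2.imwrite('pics/w2.png',p['pixels']); w=cloud(p); print(rect(w,(509,332),125,141))
p=viewer.snapshot('side'); w=cloud(p); print(rect(w,(509,332),125,141))
"
```

```text
time: 9.65
eef_pos: [514.5, 334.6, 258.9]
eef_rot: [179.3, -0.5, 79.8]
force: [0.8, 0.5, 0.6]
gripper_width: 0.998
t 9.65 p [514.5 334.6 258.9] r [179.31  -0.5   79.85] f [0.8 0.5 0.6] w 0.998 q [ 26.5   9.3  93.   -0.   76.8 -53.4]
shift [-255.9   26.3   77. ] len 269 turn [ 0.0126 -0.0079 -0.1459]
[510.2, 333.8, 109.5, 56.1, -10.1, 133.6, 8888.0]
[509.7, 333.3, 109.3, 57.8, -10.4, 132.9, 4392.0]
```

View pics/w2.png

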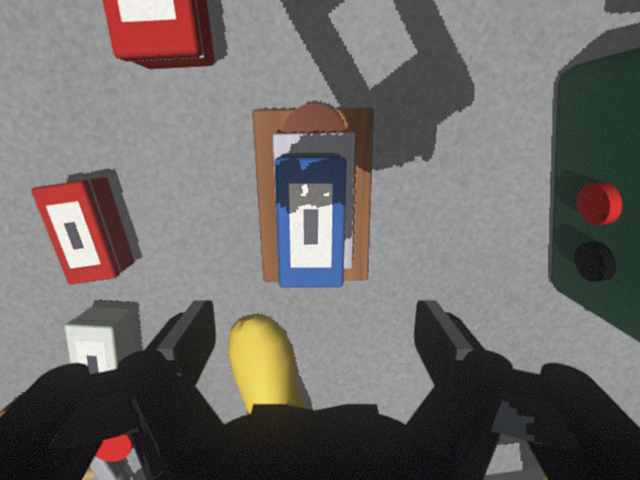

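Wrist view: the blue tin sits squarely on the green at (311,222), centred within about 1 mm. Now the red tin.

```bash
python3 -m jog '[0,-45,4,0,0.01,-0.008,-0.03, 0,-95,10,15,0.0126,-0.008,-0.06, 0,-145,15,35,0.0126,-0.008,-0.1, 0,-195,20,55,0.0126,-0.008,-0.146, 0,-235,24,70,0.0126,-0.008,-0.146, 0,-256,26,77,0.0126,-0.008,-0.146, 0,-256,26,77,0.0126,-0.008,-0.146, 0,-256,26,77,0.0126,-0.008,-0.146]'; python3 -c "
from h import *
p=viewer.snapshot('wrist'); w=cloud(p); print(rect(w,(496,78),40,56))
st(); goal(496.5,78.6,14,88.2)
"
```

```text
time: 10.55
eef_pos: [491.1, 76.6, 173.4]
eef_rot: [-179.3, 0.3, 88.1]
force: [-0.1, 0.7, 0.1]
gripper_width: 0.996
[496.6, 78.8, 109.9, 56.1, -1.9, 48.6, 8649.0]
t 10.6 p [491.9  77.2 174.2] r [-179.39    0.25   88.2 ] f [ 0.3 -0.3  0.1] w 1.0 q [  1.    0.6 111.9  -0.2  68.1 -87.1]
shift [  2.2   6.3 160.2] len 160 turn [-0.0107  0.0044 -0.0001]
```

```bash
python3 -m jog '[0,1,3,30,-0.01,0.004,0, 0,2.2,6.3,60,-0.0107,0.0044,0, 0,2.2,6.3,85,-0.0107,0.0044,0, 0,2.2,6.3,100,-0.0107,0.0044,0, 0,2.2,6.3,100,-0.0107,0.0044,0, 0,2.2,6.3,100,-0.0107,0.0044,0]'; python3 -c "
from h import *
st(); goal(496.5,78.6,14,88.2)
"
```

```text
time: 11.2
eef_pos: [497.6, 79.9, 74.5]
eef_rot: [180.0, -0.0, 88.3]
force: [0.2, 0.4, -0.7]
gripper_width: 0.996
t 11.2 p [497.6  79.9  74.5] r [ 1.7998e+02 -1.0000e-02  8.8290e+01] f [ 0.2  0.4 -0.7] w 0.996 q [  1.1   9.1 115.1   0.   55.8 -87.2]
shift [-1.4 -1.1 60.5] len 61 turn [ 0.0004 -0.0002  0.0016]
```

```bash
python3 -m jog '[0,-1.3,-1,25,0,0,0, 0,-1.3,-1,45,0,0,0, 0,-1.3,-1,58,0,0,0, 0,-1.3,-1,58,0,0,0, 0,-1.3,-1,58,0,0,0, 1,-1.3,-1,58,0,0,0, 1,-1.3,-1,58,0,0,0, 1,-1.3,-1,58,0,0,0, 1,-1.3,-1,58,0,0,0, 1,-1.3,-1,58,0,0,0, 1,-1.3,-1,58,0,0,0]' 70; python3 -c "
from h import *
st()
"
```

```text
time: 12.3
eef_pos: [498.0, 78.4, 18.1]
eef_rot: [179.8, 0.0, 88.3]
force: [-1.4, -0.9, 5.4]
gripper_width: 0.644
t 12.3 p [498.   78.4  18.1] r [1.7983e+02 2.0000e-02 8.8310e+01] f [-1.4 -0.9  5.4] w 0.644 q [  1.   14.9 116.   -0.   49.  -87.3]
```

```bash
python3 -m jog '[1,0,0,-5,0,0,0, 1,0,0,-20,0,0,0, 1,0,0,-45,0,0,0, 1,0,0,-80,0,0,0, 1,0,0,-120,0,0,0, 1,0,0,-160,0,0,0, 1,0,0,-195,0,0,0, 1,0,0,-220,0,0,0, 1,0,0,-235,0,0,0, 1,0,0,-240,0,0,0, 1,0,0,-240,0,0,0]'; python3 -c "
from h import *
st(); goal(511.3,333.5,258,79.9)
"
```

```text
time: 13.4
eef_pos: [496.5, 78.5, 256.9]
eef_rot: [179.9, 0.0, 88.3]
force: [-0.1, 0.6, -8.2]
gripper_width: 0.645
t 13.4 p [496.5  78.5 256.9] r [1.7994e+02 2.0000e-02 8.8310e+01] f [-0.1  0.6 -8.2] w 0.645 q [  1.   -4.  107.1  -0.   76.8 -87.3]
shift [255.3   7.2  -1.2] len 255 turn [0.0011 0.0002 0.1468]
```

```bash
python3 -m jog '[1,15,0,0,0,0,0.02, 1,45,1,0,0,0,0.04, 1,80,2,0,0,0,0.06, 1,115,3,0,0,0,0.08, 1,150,4,0,0,0,0.1, 1,185,5,0,0,0,0.12, 1,215,6,0,0,0,0.147, 1,238,7,0,0,0,0.147, 1,250,7,0,0,0,0.147, 1,255,7,0,0,0,0.147, 1,255,7,0,0,0,0.147, 1,255,7,0,0,0,0.147]'; python3 -c "
from h import *
st(); goal(511.3,333.5,188,79.9)
"
```

```text
time: 14.6
eef_pos: [510.9, 332.0, 256.1]
eef_rot: [180.0, 0.1, 79.8]
force: [-0.6, 0.6, -6.6]
gripper_width: 0.642
t 14.6 p [510.9 332.  256.1] r [1.7999e+02 1.1000e-01 7.9840e+01] f [-0.6  0.6 -6.6] w 0.642 q [ 26.5   9.5  93.2  -0.1  77.4 -53.4]
shift [ 1.7  0.1 68.1] len 68 turn [ 0.0002  0.0019 -0.001 ]
```

```bash
python3 -m jog '[1,1.5,0,15,0,0.002,0, 1,1.5,0,35,0,0.002,0, 1,1.5,0,52,0,0.002,0, 1,1.5,0,64,0,0.002,0, 1,1.5,0,68,0,0.002,0, 1,1.5,0,68,0,0.002,0, 1,1.5,0,68,0,0.002,0]'; python3 -c "
from h import *
p=viewer.snapshot('side'); cv2.imwrite('pics/s3.png',p['pixels']); w=cloud(p); x=cv2.cvtColor(p['pixels'],cv2.COLOR_BGR2HSV)
a=np.radians(-10); e=np.array([np.cos(a),np.sin(a)]); f=np.array([-e[1],e[0]])
near=np.hypot(w[...,0]-509,w[...,1]-332)<90
H=(x[...,0].astype(int)+20)%180
for k,h0,h1,z in (('red',0,30,(212,228)),('blue',120,145,(126,140)),('rface',0,30,(180,208)),('bface',120,145,(95,120)),('gface',80,115,(50,80))):
  m=near&(H>h0)&(H<h1)&(x[...,1]>80)&(w[...,2]>z[0])&(w[...,2]<z[1])
  q=w[m]; print(k,len(q),np.percentile(q[:,:2]@e,[.5,99.5]).round(1),np.percentile(q[:,:2]@f,[.5,50,99.5]).round(1),np.median(q[:,2]))
st(); goal(511.3,333.5,151,79.9)
"
```

```text
time: 15.3
eef_pos: [511.8, 333.5, 189.0]
eef_rot: [179.9, -0.1, 79.8]
force: [-0.5, -0.2, -6.5]
gripper_width: 0.643
red 1816 [390.  497.9] [390.1 433.4 445.9] 218.25456664965452
blue 1957 [389.7 497.5] [392.2 436.9 445.4] 132.35160132603866
rface 1620 [390.8 496.8] [396.1 443.7 445.2] 191.46369988846828
bface 1303 [390.5 495.5] [394.9 443.2 444.6] 106.22917549917992
gface 683 [390.5 495.1] [441.3 443.2 444.9] 62.1861094574167
t 15.35 p [512.1 333.7 189.5] r [ 1.7987e+02 -1.0000e-01  7.9840e+01] f [-0.2  0.5 -7.9] w 0.643 q [ 26.5  12.8  96.6  -0.   70.4 -53.3]
shift [-0.4 -0.8 38.5] len 38 turn [ 0.0023 -0.0017 -0.0011]
```

View pics/s3.png

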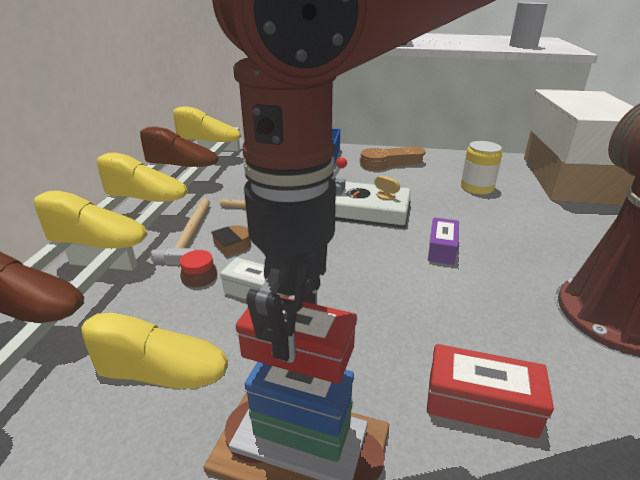

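The red tin is lined up with the column within about 0.5 mm (side view, (297,335) above (298,385)). Lowering.

```bash
python3 -m jog '[1,0,0,10,0,0,0, 1,0,0,20,0,0,0, 1,0,0,28,0,0,0, 1,0,0,32,0,0,0, 1,0,0,34,0,0,0, 1,0,0,35,0,0,0, 1,0,0,36,0,0,0, 1,0,0,36,0,0,0]'; python3 -c "
from h import *
st()
"
```

```text
time: 16.15
eef_pos: [512.4, 333.8, 153.8]
eef_rot: [179.8, -0.1, 79.8]
force: [-0.1, -0.0, -7.6]
gripper_width: 0.646
t 16.15 p [512.4 333.8 153.8] r [ 1.7984e+02 -1.1000e-01  7.9840e+01] f [-0.1 -0.  -7.6] w 0.646 q [ 26.5  15.   98.1  -0.   66.7 -53.3]
```

```bash
python3 -m jog '[1,0,0,0.7,0,0,0, 1,0,0,1.4,0,0,0, 1,0,0,2,0,0,0, 1,0,0,2,0,0,0]'; python3 -m jog '[1,0,0,0.5,0,0,0, 1,0,0,1,0,0,0, 1,0,0,1,0,0,0]'
```

```text
time: 16.55
eef_pos: [512.3, 333.8, 151.7]
eef_rot: [179.9, -0.1, 79.8]
force: [-0.3, -0.0, -7.0]
gripper_width: 0.637
time: 16.85
eef_pos: [512.4, 333.8, 151.2]
eef_rot: [179.8, -0.1, 79.8]
force: [-1.6, 0.0, -3.8]
gripper_width: 0.641
```

```bash
python3 -m jog '[1,0,0,0.5,0,0,0, 1,0,0,1,0,0,0, 1,0,0,1,0,0,0]'
```

```text
time: 17.15
eef_pos: [512.4, 333.8, 151.2]
eef_rot: [179.8, -0.1, 79.8]
force: [-3.1, -2.1, 0.7]
gripper_width: 0.642
```

```bash
python3 -m jog '[0.3,0,0,0,0,0,0, 0.2,0,0,0,0,0,0, 0,0,0,0,0,0,0, 0,0,0,0,0,0,0, 0,0,0,0,0,0,0, 0,0,0,-10,0,0,0, 0,0,0,-40,0,0,0, 0,0,0,-80,0,0,0, 0,0,0,-110,0,0,0, 0,0,0,-120,0,0,0, 0,0,0,-120,0,0,0]'; python3 -c "
from h import *
st()
p=viewer.snapshot('wrist'); cv2.imwrite('pics/w3.png',p['pixels']); w=cloud(p); print(rect(w,(509,332),172,190))
p=viewer.snapshot('side'); cv2.imwrite('pics/s4.png',p['pixels']);w=cloud(p); print(rect(w,(509,332),172,190))
p=viewer.snapshot('top'); w=cloud(p); print('key',rect(w,(427,-317),75,105,60))
for y in (60,-120): print(y); goal(429,-312,160,y)
"
```

```text
time: 18.25
eef_pos: [513.2, 334.3, 273.9]
eef_rot: [179.6, -0.3, 79.8]
force: [0.5, -0.8, -0.2]
gripper_width: 1.0
t 18.25 p [513.2 334.3 273.9] r [179.61  -0.27  79.85] f [ 0.5 -0.8 -0.2] w 1.0 q [ 26.5   8.8  92.   -0.   78.7 -53.3]
[511.2, 334.7, 109.1, 56.1, -10.2, 181.6, 11079.0]
[510.8, 334.9, 109.0, 56.7, -10.4, 181.0, 4643.0]
key [426.9, -312.9, 65.6, 12.6, -30.9, 89.5, 198.0]
60
shift [-649.3   33.2  109.1] len 659 turn [-0.0004  0.0009  0.3463]
-120
shift [-649.3   33.2  109.1] len 659 turn [-1.2000e-03 -6.0000e-04 -2.7952e+00]
```

View pics/s4.png

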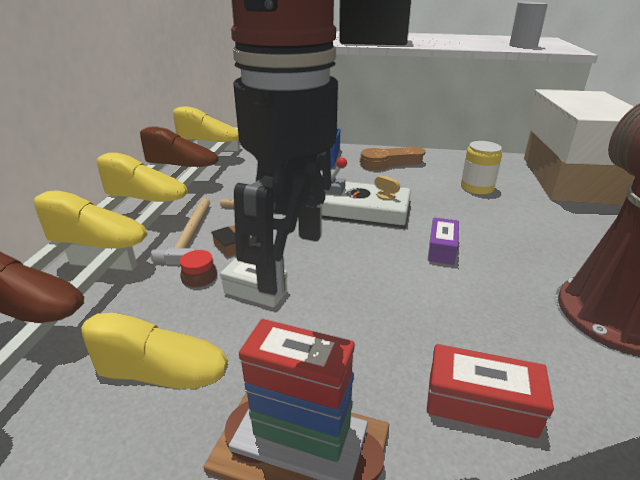

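Column stands straight: the red lid is about 1 mm from the blue centre with the same yaw. Next is the key.

```bash
python3 -m jog '[0,-50,3,0,0,0,0.05, 0,-100,5,5,0,0,0.1, 0,-150,8,10,0,0,0.15, 0,-200,10,20,0,0,0.2, 0,-250,13,30,0,0,0.25, 0,-300,15,40,0,0,0.3, 0,-350,18,50,0,0,0.346, 0,-400,20,60,0,0,0.346, 0,-450,23,65,0,0,0.346, 0,-500,26,70,0,0,0.346, 0,-545,28,74,0,0,0.346, 0,-590,30,74,0,0,0.346]'; python3 -c "
from h import *
st(); goal(429,-312,190,59.5)
"
```

```text
time: 19.6
eef_pos: [433.8, -253.7, 191.7]
eef_rot: [-179.7, -0.0, 60.0]
force: [1.5, 0.1, 0.2]
gripper_width: 1.002
t 19.6 p [ 433.8 -253.7  191.7] r [-179.67   -0.     59.98] f [1.5 0.1 0.2] w 1.002 q [-38.3  -0.2 110.7  -0.   69.9 -98.3]
shift [-52.9  25.    1.6] len 59 turn [-0.0058 -0.      0.0085]
```

```bash
python3 -m jog '[0,-40,18,1,-0.005,0,0.008, 0,-53,25,1,-0.0055,0,0.0085, 0,-53,25,1,-0.0055,0,0.0085, 0,-53,25,1,-0.0055,0,0.0085]'; python3 -c "
from h import *
p=viewer.snapshot('wrist'); cv2.imwrite('pics/w4.png',p['pixels']); w=cloud(p); print('key',rect(w,(429,-312),80,105,60)); print('case',rect(w,(494,-318),38,49,160));print('ball',rect(w,(540,-320),105,145,50))
st(); goal(429,-312,60,59.5)
"
```

```text
time: 20.0
eef_pos: [428.3, -310.6, 189.1]
eef_rot: [-179.8, -0.1, 59.5]
force: [0.1, 0.8, 0.2]
gripper_width: 0.996
key [428.8, -312.6, 66.1, 12.0, -32.0, 92.8, 1344.0]
case [493.1, -318.9, 238.7, 130.2, -5.4, 45.6, 25603.0]
ball [537.0, -323.0, 24.5, 22.5, -80.5, 128.0, 1025.0]
t 20.05 p [ 428.7 -310.2  189.5] r [-1.7983e+02 -8.0000e-02  5.9560e+01] f [-0.1  0.9 -0.5] w 0.999 q [ -43.5    3.2  107.5    0.    69.5 -103.1]
shift [ -1.6   1.6 129.5] len 130 turn [-0.0029 -0.0014  0.001 ]
```

View pics/w4.png

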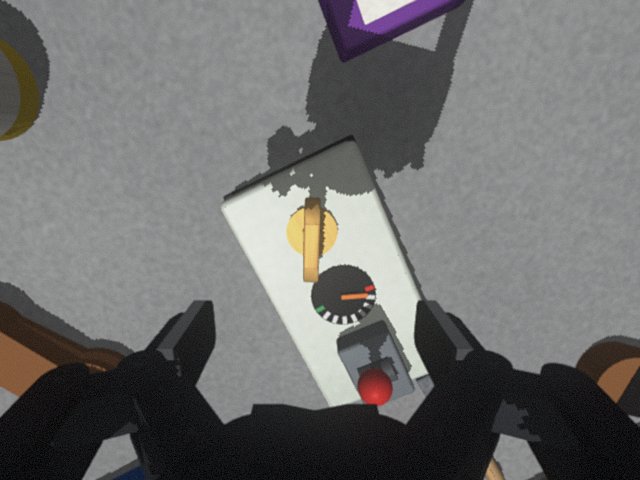

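```bash
python3 -m jog '[0,-2,1.5,40,-0.003,-0.001,0.013, 0,-2,1.5,80,-0.003,-0.001,0.013, 0,-2,1.5,110,-0.003,-0.001,0.013, 0,-2,1.5,124,-0.003,-0.001,0.013, 0,-2,1.5,127,-0.003,-0.001,0.013, 0,-2,1.5,127,-0.003,-0.001,0.013, 0,-2,1.5,127,-0.003,-0.001,0.013]'; python3 -c "
from h import *
st(); goal(428.8,-312.3,62,58.8)
"
```

```text
time: 20.75
eef_pos: [430.2, -313.2, 64.5]
eef_rot: [179.8, 0.0, 58.8]
force: [-0.8, -1.0, -0.3]
gripper_width: 0.996
t 20.75 p [ 430.2 -313.2   64.5] r [1.7979e+02 2.0000e-02 5.8850e+01] f [-0.8 -1.  -0.3] w 0.996 q [ -43.6   13.1  111.6    0.    55.1 -102.5]
shift [ 0.  -1.7  2.5] len 3 turn [0.0037 0.0004 0.0009]
```

```bash
python3 -m jog '[0,0,-1.7,2.5,0.0037,0,0, 1,0,-1.7,2.5,0.0037,0,0, 1,0,-1.7,2.5,0.0037,0,0, 1,0,-1.7,2.5,0.0037,0,0, 1,0,-1.7,2.5,0.0037,0,0, 1,0,-1.7,2.5,0.0037,0,0, 1,0,-1.7,2.5,0.0037,0,0, 1,0,-1.7,2.5,0.0037,0,0, 1,0,-1.7,2.5,0.0037,0,0, 1,0,-1.7,2.5,0.0037,0,0]' 80; python3 -c "
from h import *
st(); goal(428.8,-312.3,62,58.8)
"
```

```text
time: 21.75
eef_pos: [428.3, -313.1, 62.2]
eef_rot: [-180.0, 0.1, 58.9]
force: [-3.2, -4.0, 1.8]
gripper_width: 0.124
t 21.75 p [ 428.3 -313.1   62.2] r [-1.7999e+02  1.1000e-01  5.8870e+01] f [-3.2 -4.   1.8] w 0.124 q [-4.370e+01  1.330e+01  1.117e+02 -1.000e-01  5.500e+01 -1.025e+02]
shift [1.  0.  0.2] len 1 turn [-0.0001  0.002   0.0012]
```

```bash
python3 -m jog '[1,0.5,0,0,0,0,0.05, 1,0.5,0,0,0,0,0.15, 1,0.5,0,0,0,0,0.27, 1,0.5,0,0,0,0,0.4, 1,0.5,0,0,0,0,0.53, 1,0.5,0,0,0,0,0.66, 1,0.5,0,0,0,0,0.79, 1,0.5,0,0,0,0,0.92, 1,0.5,0,0,0,0,1.05, 1,0.5,0,0,0,0,1.18, 1,0.5,0,0,0,0,1.31, 1,0.5,0,0,0,0,1.4]'; python3 -c "
from h import *
st(); print(bot.read_state()['ft_torque']); goal(428.8,-312.3,62,58.8-80.2-80.2)
"
```

```text
time: 22.95
eef_pos: [428.4, -313.2, 62.2]
eef_rot: [179.8, 0.0, -21.5]
force: [-3.0, -3.0, 0.3]
gripper_width: 0.127
t 22.95 p [ 428.4 -313.2   62.2] r [ 1.7983e+02  2.0000e-02 -2.1540e+01] f [-3.  -3.   0.3] w 0.127 q [-43.7  13.3 111.7  -0.2  55.  -22. ]
[-0.36085863  0.30672237  0.23819684]
shift [ 0.1 -1.   0.2] len 1 turn [ 0.0027 -0.0017  1.3974]
```

```bash
python3 -m jog '[1,0,0,0,0,0,0.05, 1,0,0,0,0,0,0.15, 1,0,0,0,0,0,0.27, 1,0,0,0,0,0,0.4, 1,0,0,0,0,0,0.53, 1,0,0,0,0,0,0.66, 1,0,0,0,0,0,0.79, 1,0,0,0,0,0,0.92, 1,0,0,0,0,0,1.05, 1,0,0,0,0,0,1.18, 1,0,0,0,0,0,1.31, 1,0,0,0,0,0,1.4]'; python3 -c "
from h import *
st(); print(bot.read_state()['ft_torque']); goal(428.8,-312.3,62,58.8-240.6)
"
```

```text
time: 24.15
eef_pos: [428.4, -313.3, 62.2]
eef_rot: [180.0, -0.2, -101.9]
force: [-1.7, -1.1, 0.9]
gripper_width: 0.124
t 24.15 p [ 428.4 -313.3   62.2] r [ 179.95   -0.18 -101.95] f [-1.7 -1.1  0.9] w 0.124 q [-43.7  13.3 111.7  -0.2  55.   58.4]
[-0.22611379  0.274312    0.26216868]
shift [-1.1 -0.2  0.2] len 1 turn [-0.0015 -0.0032  1.3937]
```

```bash
python3 -m jog '[1,0,0,0,0,0,0.05, 1,0,0,0,0,0,0.15, 1,0,0,0,0,0,0.27, 1,0,0,0,0,0,0.4, 1,0,0,0,0,0,0.53, 1,0,0,0,0,0,0.66, 1,0,0,0,0,0,0.79, 1,0,0,0,0,0,0.92, 1,0,0,0,0,0,1.05, 1,0,0,0,0,0,1.18, 1,0,0,0,0,0,1.31, 1,0,0,0,0,0,1.4]'; python3 -c "
from h import *
st(); print(bot.read_state()['ft_torque']); goal(428.8,-312.3,62,58.8-240.6)
"
```

```text
time: 25.35
eef_pos: [428.3, -313.3, 62.2]
eef_rot: [-179.8, -0.1, 177.7]
force: [-2.2, -1.9, 0.9]
gripper_width: 0.127
t 25.35 p [ 428.3 -313.3   62.2] r [-1.7982e+02 -1.0000e-01  1.7765e+02] f [-2.2 -1.9  0.9] w 0.127 q [-43.7  13.3 111.7  -0.2  55.  138.8]
[-0.1217719   0.35288267  0.31212379]
shift [-0.5  1.1  0.2] len 1 turn [-0.0031 -0.0018 -0.0095]
```

```bash
python3 -m jog '[0.5,0,0,0,0,0,0, 0,0,0,0,0,0,0, 0,0,0,0,0,0,0, 0,0,0,0,0,0,0, 0,0,0,-30,0,0,0, 0,0,0,-70,0,0,0, 0,0,0,-110,0,0,0, 0,0,0,-110,0,0,-0.14, 0,0,0,-110,0,0,-0.28, 0,0,0,-110,0,0,-0.42, 0,0,0,-110,0,0,-0.56, 0,0,0,-110,0,0,-0.7]';  python3 -m jog '[0,0,0,0,0,0,-0.14, 0,0,0,0,0,0,-0.28, 0,0,0,0,0,0,-0.42, 0,0,0,0,0,0,-0.56, 0,0,0,0,0,0,-0.7, 0,0,0,0,0,0,-0.84, 0,0,0,0,0,0,-0.98, 0,0,0,0,0,0,-1.12, 0,0,0,0,0,0,-1.26, 0,0,0,0,0,0,-1.4, 0,0,0,0,0,0,-1.54, 0,0,0,0,0,0,-1.68]'; python3 -c "
from h import *
st(); goal(428.8,-312.3,170,-2.3)
"
```

```text
time: 26.55
eef_pos: [428.5, -312.8, 172.2]
eef_rot: [-179.9, -0.2, -141.9]
force: [-0.2, 0.2, -0.3]
gripper_width: 1.003
time: 27.75
eef_pos: [428.6, -312.6, 172.1]
eef_rot: [179.8, -0.0, -45.3]
force: [-0.4, 0.1, -0.2]
gripper_width: 0.999
t 27.75 p [ 428.6 -312.6  172.1] r [ 1.7984e+02 -5.0000e-02 -4.5260e+01] f [-0.4  0.1 -0.2] w 0.999 q [-43.6   4.3 108.2  -0.2  67.4   1.7]
shift [-0.1 -0.3  2.1] len 2 turn [ 2.900e-03  3.000e-04 -7.498e-01]
```

```bash
python3 -m jog '[0,0,0,0,0.003,0,-0.14, 0,0,0,0,0.003,0,-0.28, 0,0,0,0,0.003,0,-0.42, 0,0,0,0,0.003,0,-0.56, 0,0,0,0,0.003,0,-0.7, 0,0,0,0,0.003,0,-0.75, 0,0,0,0,0.003,0,-0.75]'; python3 -c "
from h import *
p=viewer.snapshot('wrist'); cv2.imwrite('pics/w5.png',p['pixels']); w=cloud(p); print('key',rect(w,(429,-312),83,105,60))
p=viewer.snapshot('side'); w=cloud(p); print('col',rect(w,(509,332),172,190))
st(); goal(428.6,-312.5,62,-2.3)
"
```

```text
time: 28.45
eef_pos: [428.6, -312.4, 172.0]
eef_rot: [-180.0, 0.0, -2.3]
force: [0.3, -0.1, 0.1]
gripper_width: 0.999
key [429.1, -312.6, 65.1, 11.7, 87.4, 92.8, 1481.0]
col [510.7, 334.5, 108.9, 57.5, -10.6, 181.0, 4648.0]
t 28.55 p [ 428.6 -312.5  172.1] r [-1.7998e+02  1.0000e-02 -2.3400e+00] f [-0.2 -0.  -0.2] w 1.001 q [-43.7   4.4 108.2   0.   67.4 -41.3]
shift [ -0.    0.  110.1] len 110 turn [-0.0003  0.0002 -0.0007]
```

View pics/w5.png

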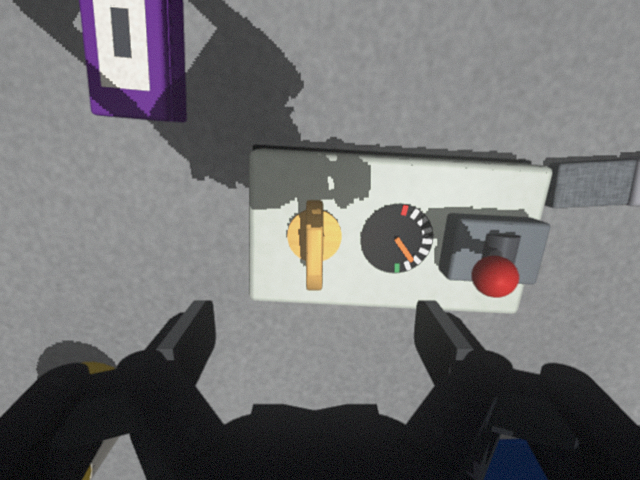

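The wrist view shows the wing upright at (314,245) and the needle near the green mark (398,268), consistent with 4.66 rad. Regripping.

```bash
python3 -m jog '[0,0,0,40,0,0,0, 0,0,0,80,0,0,0, 0,0,0,102,0,0,0, 0,0,0,110,0,0,0, 0,0,0,110,0,0,0, 0,0,0,110,0,0,0, 1,0,0,110,0,0,0, 1,0,0,110,0,0,0, 1,0,0,110,0,0,0, 1,0,0,110,0,0,0, 1,0,0,110,0,0,0, 1,0,0,110,0,0,0]' 80; python3 -m jog '[1,0,0,0,0,0,0, 1,0,0,0,0,0,0, 1,0,0,0,0,0,0]';  python3 -c "
from h import *
st();print(bot.read_state()['ft_torque'])
"
```

```text
time: 29.75
eef_pos: [428.3, -312.5, 62.5]
eef_rot: [-180.0, 0.1, -2.3]
force: [-2.5, 0.5, 3.7]
gripper_width: 0.127
time: 30.05
eef_pos: [428.4, -312.5, 62.6]
eef_rot: [-180.0, 0.1, -2.3]
force: [-1.2, 0.5, 1.3]
gripper_width: 0.124
t 30.05 p [ 428.4 -312.5   62.6] r [-1.7998e+02  6.0000e-02 -2.3200e+00] f [-1.2  0.5  1.3] w 0.124 q [-43.7  13.2 111.7  -0.   55.1 -41.4]
[0.06798978 0.1128105  0.00161294]
```

```bash
python3 -m jog '[1,0,0,0,0,0,0.05, 1,0,0,0,0,0,0.15, 1,0,0,0,0,0,0.27, 1,0,0,0,0,0,0.4, 1,0,0,0,0,0,0.52, 1,0,0,0,0,0,0.64, 1,0,0,0,0,0,0.76, 1,0,0,0,0,0,0.87, 1,0,0,0,0,0,0.95, 1,0,0,0,0,0,1.02, 1,0,0,0,0,0,1.07, 1,0,0,0,0,0,1.07]';  python3 -c "
from h import *
st();print(bot.read_state()['ft_torque'])
"
```

```text
time: 31.25
eef_pos: [429.0, -312.9, 62.6]
eef_rot: [-180.0, -0.0, -63.6]
force: [0.4, -1.0, -0.6]
gripper_width: 0.128
t 31.25 p [ 429.  -312.9   62.6] r [-1.800e+02 -4.000e-02 -6.362e+01] f [ 0.4 -1.  -0.6] w 0.128 q [-43.7  13.2 111.7  -0.   55.   19.9]
[-0.17744314 -0.17135374 -0.04104991]
```

```bash
python3 -m jog '[1,0,0,0,0,0,0.03, 1,0,0,0,0,0,0.06, 1,0,0,0,0,0,0.08, 1,0,0,0,0,0,0.08]';  python3 -c "
from h import *
st();print(bot.read_state()['ft_torque'])
"
```

```text
time: 31.65
eef_pos: [429.0, -313.0, 62.6]
eef_rot: [180.0, -0.1, -68.2]
force: [0.8, -1.1, -0.1]
gripper_width: 0.129
t 31.65 p [ 429.  -313.    62.6] r [ 1.7999e+02 -6.0000e-02 -6.8160e+01] f [ 0.8 -1.1 -0.1] w 0.129 q [-43.7  13.2 111.7  -0.   55.   24.5]
[-0.02862131 -0.03305464  0.41229262]
```

The torque has risen above 0.29 N m and the turn adds up to about 5.8 rad, so this is the stop. Releasing and lifting clear.

```bash
python3 -m jog '[0.6,0,0,0,0,0,0, 0,0,0,0,0,0,0, 0,0,0,0,0,0,0, 0,0,0,0,0,0,0, 0,0,0,-30,0,0,0, 0,0,0,-75,0,0,0, 0,0,0,-120,0,0,0, 0,0,0,-130,0,0,0, 0,0,0,-130,0,0,0]';  python3 -c "
from h import *
p=viewer.snapshot('wrist'); cv2.imwrite('pics/w6.png',p['pixels']); w=cloud(p); print('key',rect(w,(429,-312),83,105,60))
p=viewer.snapshot('top'); w=cloud(p); cv2.imwrite('pics/t6.png',p['pixels']);print('ball',rect(w,(540,-320),105,145,60))
st();goal(530,-322,185,-5.4)
"
```

```text
time: 32.55
eef_pos: [430.5, -314.3, 195.7]
eef_rot: [-179.9, -0.4, -68.2]
force: [-0.6, 0.4, -0.5]
gripper_width: 1.001
key [428.8, -312.9, 64.7, 12.0, 22.2, 92.8, 1261.0]
ball [538.3, -323.8, 23.8, 22.5, -4.3, 126.8, 117.0]
t 32.65 p [ 428.3 -312.2  191.4] r [ 1.7995e+02  4.0000e-02 -6.8160e+01] f [-0.4  0.5 -0.1] w 1.0 q [-43.7   3.1 107.3  -0.   69.6  24.5]
shift [ 46.9 -90.8   6.2] len 102 turn [ 4.0000e-04  1.2000e-03 -1.0954e+00]
```

View pics/w6.png

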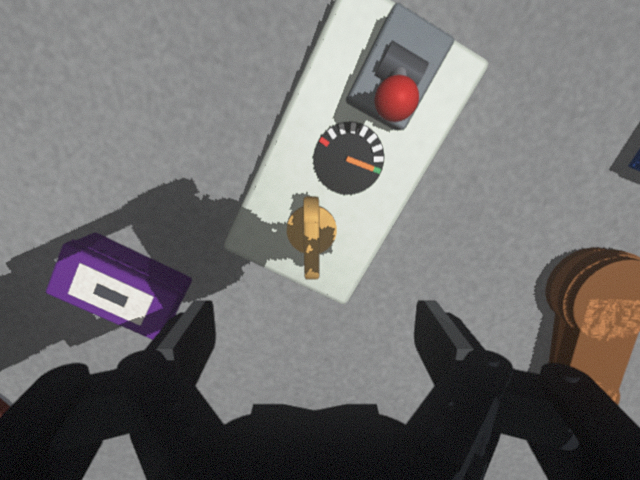

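Needle at (365,164) points at the green mark and the wing angle gives 5.80 rad. Now the lever.

```bash
python3 -c "
from h import *
goal(495.3,-318.5,170,-95.4)"
```

```text
shift [ 30.8 -59.9  21.3] len 71 turn [0.001  0.0005 0.4754]
```

```bash
python3 -m jog '[1,10,-20,0,0,0,0.12, 1,20,-40,5,0,0,0.24, 1,31,-60,15,0,0,0.36, 1,31,-60,21,0,0,0.475, 1,31,-60,21,0,0,0.475, 1,31,-60,21,0,0,0.475, 1,31,-60,21,0,0,0.475, 1,31,-60,21,0,0,0.475]' 40;  python3 -c "
from h import *
p=viewer.snapshot('side'); cv2.imwrite('pics/s7.png',p['pixels'])
st();goal(495.3,-318.5,110,-95.4)
"
```

```text
time: 33.45
eef_pos: [495.2, -318.7, 170.4]
eef_rot: [179.9, 0.0, -95.3]
force: [-0.2, -0.7, 0.0]
gripper_width: 0.001
t 33.5 p [ 495.3 -318.8  170.6] r [179.96  -0.   -95.36] f [0.5 0.1 0.4] w -0.001 q [-39.6  11.5 100.4  -0.   68.2  55.8]
shift [-0.3 -0.  60.6] len 61 turn [ 0.0007 -0.      0.0008]
```

View pics/s7.png

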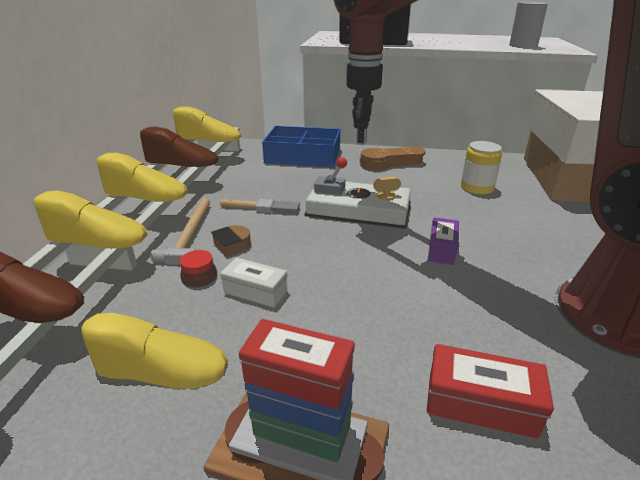

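The shut fingers at (362,138) hang between key and ball (342,162). Lowering and pushing.

```bash
python3 -m jog '[1,0,0,25,0,0,0, 1,0,0,48,0,0,0, 1,0,0,60,0,0,0, 1,0,0,60,0,0,0, 1,0,-12,60,0,0,0, 1,0,-24,60,0,0,0, 1,0,-36,60,0,0,0, 1,0,-48,60,0,0,0, 1,0,-58,60,0,0,0, 1,0,-66,60,0,0,0, 1,0,-72,60,0,0,0, 1,0,-72,60,0,0,0]';  python3 -c "
from h import *
p=viewer.snapshot('side'); cv2.imwrite('pics/s8.png',p['pixels']); w=cloud(p)
p=viewer.snapshot('top'); w=cloud(p); cv2.imwrite('pics/t8.png',p['pixels'])
for d in models.pinpoint('lever_tip',p)[:2]: print(d)
st();goal(574.9,-326,110,-95.4)
"
```

```text
time: 34.7
eef_pos: [567.8, -325.4, 110.2]
eef_rot: [180.0, 0.0, -95.3]
force: [-0.2, 0.3, -0.2]
gripper_width: 0.002
{'point': [514.1, 342.0, 37.0], 'score': 0.18}
t 34.85 p [ 566.9 -325.3  110.3] r [ 1.7996e+02  2.0000e-02 -9.5360e+01] f [ 1.3  0.6 -0.4] w -0.001 q [-36.   22.7  93.2  -0.   64.1  59.4]
shift [-0.1 -8.1  0.3] len 8 turn [0.0008 0.0004 0.0008]
```

View pics/s8.png

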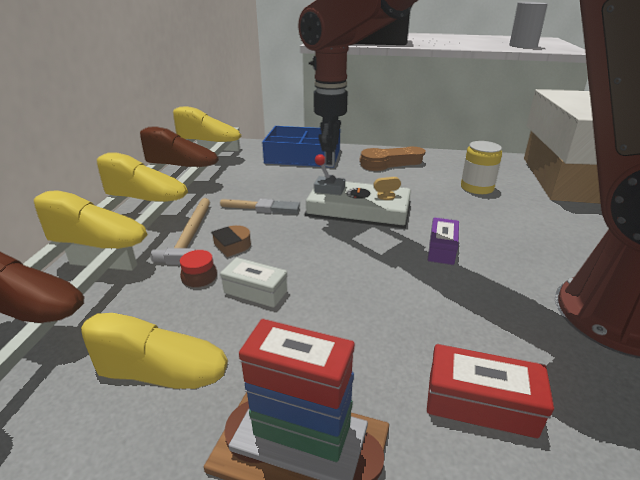

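The ball has moved to (320,160) and leans away from the key. Pushing the last stretch until the end stop shows in the force.

```bash
python3 -m jog '[1,0,-4,0,0,0,0, 1,0,-8,0,0,0,0, 1,0,-8,0,0,0,0]'; python3 -m jog '[1,0,-2,0,0,0,0, 1,0,-4,0,0,0,0, 1,0,-4,0,0,0,0]'; python3 -c "
from h import *
p=viewer.snapshot('side'); cv2.imwrite('pics/s9.png',p['pixels']); w=cloud(p)
x=cv2.cvtColor(p['pixels'],cv2.COLOR_BGR2HSV); m=((x[...,0]<6)|(x[...,0]>174))&(x[...,1]>150)&(np.hypot(w[...,0]-580,w[...,1]+325)<60)&(w[...,2]>95)
print(m.sum(),np.nanmean(w[m],0).round(1)); st()
"
```

```text
time: 35.15
eef_pos: [572.9, -325.6, 109.7]
eef_rot: [179.6, 0.1, -95.3]
force: [-5.3, -0.0, 1.0]
gripper_width: -0.001
time: 35.45
eef_pos: [573.0, -325.6, 109.6]
eef_rot: [179.1, 0.2, -95.3]
force: [-11.1, 0.5, 6.8]
gripper_width: -0.002
67 [ 596.4 -320.7  125. ]
t 35.5 p [ 573.  -325.6  109.6] r [ 1.7907e+02  1.7000e-01 -9.5320e+01] f [-10.5   1.    7.1] w -0.002 q [-35.6  23.8  91.7  -0.4  65.3  59.9]
```

```bash
python3 -m jog '[1,0,10,0,0,0,0, 1,0,25,0,0,0,0, 1,0,30,-30,0,0,0, 1,0,30,-70,0,0,0, 1,0,60,-110,0,0,0, 1,-20,110,-130,0,0,0, 1,-60,150,-140,0,0,0, 1,-100,170,-140,0,0,0, 1,-140,180,-140,0,0,0, 1,-180,180,-140,0,0,0, 1,-180,180,-140,0,0,0]'; python3 -c "
from h import *
p=viewer.snapshot('top'); w=cloud(p); cv2.imwrite('pics/t9.png',p['pixels'])
print('ball',rect(w,(595,-325),105,145,60),'key',rect(w,(429,-312),80,100,60),'red',rect(w,(510,333),172,190))
p=viewer.snapshot('side'); cv2.imwrite('pics/s10.png',p['pixels']); w=cloud(p)
print('ball',rect(w,(595,-325),105,145,60),'key',rect(w,(429,-312),80,100,60),'red',rect(w,(510,333),172,190))
for k,c in (('white',(655.5,38.5)),): print(k,rect(w,c,40,56))
st()
"
```

```text
time: 36.6
eef_pos: [412.5, -126.5, 253.3]
eef_rot: [179.2, 0.3, -95.0]
force: [0.5, -1.0, -0.5]
gripper_width: 0.002
ball [594.3, -329.1, 24.6, 21.8, -3.6, 127.3, 119.0] key [422.4, -314.6, 54.3, 12.9, 19.7, 90.6, 153.0] red [510.1, 332.9, 111.3, 58.3, -10.7, 180.0, 1633.0]
ball [597.0, -323.9, 21.6, 18.7, 9.0, 122.3, 99.0] key [430.5, -312.5, 64.7, 18.0, 25.2, 87.4, 168.0] red [510.7, 334.5, 108.9, 57.6, -10.7, 181.0, 4643.0]
white [655.9, 38.9, 109.8, 58.7, -13.7, 47.3, 1260.0]
t 36.7 p [ 413.  -129.9  253.5] r [ 1.7919e+02  1.1000e-01 -9.5190e+01] f [ 0.7 -1.  -0.6] w 0.003 q [-26.6 -12.7 115.1  -0.2  78.4  68.6]
```

View pics/t9.png

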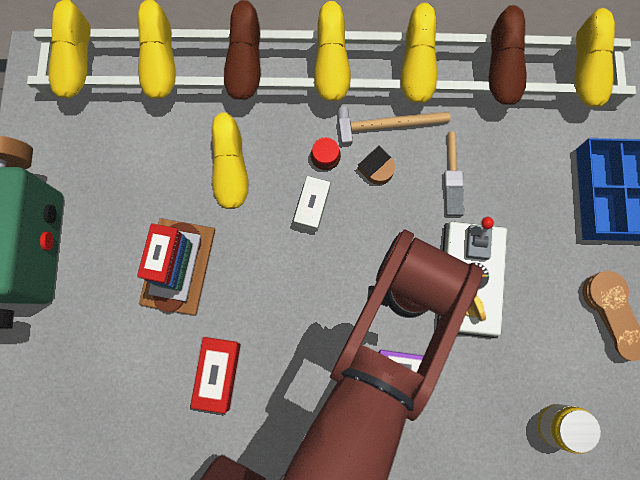

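View pics/s10.png

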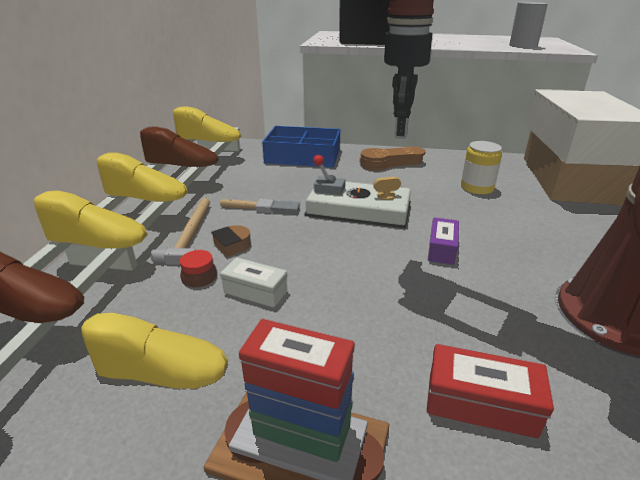

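The views agree. The ball, at (487,223) in the top view, travelled about 56 of 57 mm, the column is straight, and the bystanders are where they were. Handing in.

```bash
python3 -c "
from station import close_job
print(close_job())"
```

```text
the job is handed in; nothing more can be done
None
```

The column is stacked, the timer is wound and its lever swung over. I handed the job in at about 37 s of the 72 s; no verdict came back.

- **Column:** The blue tin stands on the green one and the smaller red tin on the blue. Each was lowered until the wrist force showed it was seated, then released. The tin centres agreed within about 1–2 mm and 1° in the wrist and side views.
- **Key:** I wound it in two grips, 241° and then 66°. The wing angle works out to about 5.80 rad, the needle was on the green mark, and the torque rose to 0.41 N m at the stop. The key was then let go. In the last top picture the arm partly hid the key; the last side view still fitted the wound position.
- **Lever:** I pushed it until 11 N built up against its end. The ball travelled about 56 of 57 mm, which is roughly 0.98 rad, and it stayed there after the fingers withdrew.
- **Bystanders:** The white tin re-measured in place. By eye, the last, polish, heel and brush were unmoved in the final pictures, and the larger red tin was not touched. The arm also hid most of the purple tin in the top view, but the side view showed it in place.

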